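# Show a coin at the window on the telescoping stand

## Task

A customer at the coin window wants a look at the gold coin: stand the slab with the gold coin (blue insert) upright on the sloped wooden ledge of the telescoping display stand and let go of it. Then squeeze the stand's black grip so that the red button is pressed in, pull the stand straight up past its first stop to the second, and finish still gripping it and holding it fully extended (it sinks if let go), with the slab still resting on the ledge. Leave the silver coin's slab, the stapler, the magnifying glass and the change dish where they are.

Things in the scene. Friction and masses are not known exactly. Their poses are not given: they have to be found in the camera images.
- gold_slab: coin slab to be shown: rigid plate 10 mm thick (its x) x 60 wide (y) x 80 tall (z), about 70 g, white rim, blue insert and gold coin on both faces (both alike); origin at the centre of its bottom edge, z up along the slab. Starts upright in the slot of gold_holder, with the top 52 mm standing free above it; lift it straight up
- gold_center (a point): centre of the gold slab, 40 mm above its origin along its z
- silver_slab: bystander: same slab in a like holder, with a red insert and a silver coin; same origin and axes. Not to be moved
- display_stand: telescoping stand fixed to the counter, turned up to 0.35 rad: origin under the centre of its 120 x 120 x 12 mm dark foot; z up, x away from the robot, y to the left. A vertical aluminium sleeve 32 mm thick, 85 mm high, with two telescoping stages; on top, on the axis, a black grip with a red button on its -x face; an aluminium arm carries a wooden ledge 110 mm to the grip's +y side
- grip (a point): on the upper stage: point on the stand's axis inside the black grip block, level with the button's centre, 132 mm above the counter when the stand is down. Axes as the stand's. The block is 32 x 32 mm, its top 23 mm above and its foot 35 mm below this point; keep the fingertips less than 28 mm below it. Close from above along the stand's x: one finger on the button, the other on the far face
- ledge (a point): on the upper stage: centre of the ledge's floor, 100 mm above the counter when down; axes as the stand's (level). The ledge is a channel 70 mm long along y, leaning back: its up direction tilts 0.26 rad from vertical towards -x. In its tilted axes: floor 14 mm wide, lip (+x side) 10 mm high, backrest (-x side) 34 mm high, ends open. The slab stands in it, wide edge along y
- gold_holder: light wooden block fixed to the counter, 52 (x) x 82 (y) x 28 mm high, origin at the centre of its underside; its slot along y, 12 mm wide, floor 6 mm above the counter, holds the gold slab. The silver slab has a like block; the two may swap places
- button (a point): on the button: centre of its outer face, at 25 mm to -x of point grip when out. Round, red, 20 mm across, standing out 9 mm from the block's -x face (the robot's side): grip and button together measure 41 mm along x, 35 mm with the button pressed in
- release_button (a joint): red button, m: 0 out, 0.006 fully in (towards the stand's +x, needs about 6 N; springs back). While it is out a hook locks the stand down (2 mm of play); it frees at about 0.004. It must be in while the pull begins, so hold it in by the grip itself
- upper_stage (a joint): extension of the upper stage, m, upwards: 0 down, 0.060 at the first stop. Moves first; needs about 5 N of pull (spring and weight draw it back)
- lower_stage (a joint): extension of the lower stage, m, upwards: 0 down, 0.050 at the second stop. Moves after the upper stage has reached its first stop, when the pull rises to about 9 N. At the second stop the grip stands 110 mm higher than when down. If let go it sinks back, and the hook then rests on the sleeve's lip with the upper stage at 0.020 until the button is pressed
- stapler: bystander: black stapler about 36 x 135 x 50 mm, beyond the work; origin at the centre of its underside, long along y
- magnifier: bystander: round magnifying glass lying flat, brass ring 86 mm across, 10 mm high, horn handle to its -y, 185 mm overall; origin under the lens centre
- change_dish: bystander: round brass dish 112 mm across, 20 mm high, with coins; origin at the centre of its underside
Not all that is in view belongs to the job. What is shaped like the gold_slab but pink, purple or turquoise is not meant.

How it is judged:
By the outcome, as a careful person would: the job done as asked, in the order asked, and still so for the second after the job is handed in, while the arm keeps its last pose, push and grip.
It also fails if it takes over 48 s, if anything falls off the work surface, if the arm or the gripper's body presses on something with over 40 N, if the wrist force passes 120 N, or if a joint passes its speed limit or range.

## Robot

A 7-joint arm with a two-finger parallel gripper is mounted at the origin on the work surface. World frame = base frame: x ahead of the robot, y to its left, z up, the work surface at z = 0. Lengths are in m, angles in rad, forces in N, time in s.
With the tool pointing down it reaches from about 0.4 to 0.85 m from the base axis. Payload 10.4 kg.
Tool frame: the origin (TCP) lies at the very end of the fingers, on their centre line; the grasp point (between the pads) lies 19 mm behind it; z points along the fingers, y is the line along which they close (so a half turn about z gives the same grasp; the last joint's range is limited). The gripper opens to 85 mm and grips with 20 to 120 N. Pads are 22 mm wide; open, the fingers measure 114 mm over their backs; the gripper's body (76 mm by 85 mm) begins 54 mm behind the grasp point. The pads swing forward as they close: fully open they stand 13 mm farther back than shut.
Start: joints at [1.182, 0.332, -0.065, 1.46, 0.022, 1.35, -0.088], TCP at [0.224, -0.584, 0.231] pointing down, gripper open.
Joint ranges: [-2.6, 2.6], [-0.5, 2.12], [-1.47, 1.34], [0.16, 2.42], [-1.27, 4.41], [0.06, 2.06], [-2.6, 2.6]. Speed limits (rad/s): [2.22, 2.22, 2.79, 2.79, 3.14, 3.14, 3.14].

## Interface

Orientations are given as a unit quaternion [x, y, z, w].
In Python, from workcell import manip, vision, order gives the robot as it stands. The module is installed in compiled form; this text tells all that it offers.
- The arm moves only by the tool move_arm, never from a script. Its argument "motion" is a list of rows, each a list of 3 entries, a list of its own where there are three numbers: the shift along the tool's x, y, z scaled (see below), then the turn, a rotation vector about the tool's x, y, z scaled (see below), then the opening, from -1 (shut) to 1 (fully open). In form: [[[dx, dy, dz], [wx, wy, wz], hand], ...]. A call has 1 to 12 rows; each row shifts and turns the commanded pose from where the row before left it, along the tool's axes as they then stand; what a row does not reach is not made up. The controller multiplies each number of a shift by 0.75 m and each number of a turn by pi/4 rad. A row lasts 1/10 s, in which the tool goes at most 50 mm and 8.59 degrees, less where a joint would pass 70% of its speed; a pose out of reach is approached as far as the arm can. A call with a number of a shift or a turn outside -1 to 1 is refused whole. A call with a gripper value outside its range is refused whole. The fingers move at their own pace and stop on an object; "newtons" is the grip in N (left out, the last holds). Time passes only in rows, so rows that do not move let the fingers close. It gives the time, the measured TCP pose, the force, the opening and the grip force at its end, in the units of the state.
- manip.get_obs(): the state, without advancing time (a new reading comes with each control period).
- vision.camera(name): name is "scene" or "top" or "wrist"; returns a dict with "pixels" (480x640x3 uint8, red, green, blue), "fx", "fy", "cx", "cy" (pixels), "k1" (the pictures are not rectified: a ray, as slopes to the right and down, at radius r is drawn at 1 + k1 r^2 times it, then the intrinsics apply), "R" (3x3) and "t" (3): a world point X has camera coordinates R X + t. Camera axes: x right, y down, z forward; pixel columns grow to the right and rows downward; lengths in m; the calibration is good to about 2 mm. A picture is of the moment at which its call begins. There is no depth.
- order.hand_in(): hands the job in; it is judged then, once.
The state is a dict: "clock": time; "joint_pos": joint angles; "joint_velocities": joint speeds; "tau": joint torques, N m; "position": TCP position; "ee_rot": TCP orientation; "ft_force": force on the tool from outside, world axes, zero at the start; "torque": the same for the moment, N m; "grip_width": opening from 0.0 (shut) to 1.0 (fully open); "grasp_force": force on a finger pad.
Only numpy, scipy, OpenCV 4.12 (cv2) and the standard library are available. Lean on these libraries where they do the work, as an engineer would, in place of code of your own. Each camera call takes 0.05 s, during which the arm holds its last target. There are 200 camera calls.

## Working session

There is one attempt and no reset: what is moved stays moved. The work goes in short steps, Python scripts to look and compute and a tool call to move; the robot and the scene stay as the last step left them, time stands still between calls to the robot, and variables do not carry over. Pictures are saved under pics/ and viewed, at most 10 in all, crops included, and the job is handed in when it is done.

Besides the shell and the picture viewer there is one more tool, called after "Call:" as name(argument=value, ...) on one line, values as JSON. move_arm: Moves the arm, as the interface text tells. Its arguments: {"type":"object","properties":{"motion":{"type":"array"},"newtons":{"type":"number"}},"required":["motion"]}

```bash
mkdir -p pics; python3 - <<'E'
from workcell import manip, vision
import cv2,pickle
print(manip.get_obs())
for n in ("scene","top"):
    c=vision.camera(n); pickle.dump(c,open(n+".pkl","wb"))
    cv2.imwrite(f"pics/{n}0.png",c["pixels"][:,:,::-1])
    print(n,{k:c[k] for k in c if k!="pixels"})
E
```

```text
{'clock': 0.0, 'joint_pos': array([ 1.18238379,  0.33287065, -0.06471328,  1.46095168,  0.02162689,
        1.34988069, -0.08851199]), 'joint_velocities': array([ 0.00017925,  0.00119739, -0.00128406, -0.00075263,  0.00062117,
       -0.00070042, -0.00172466]), 'tau': array([ 5.92216165e-04, -6.25448728e+01,  4.97341168e-02, -3.91605341e+01,
        1.61858846e-02,  9.85561899e-03, -1.93732654e-05]), 'position': array([ 0.22342822, -0.58329932,  0.23051179]), 'ee_rot': array([ 9.83316467e-01,  1.81901692e-01, -1.71221847e-04, -6.85859438e-04]), 'ft_force': array([ 0.23513182,  0.58580544, -0.13644523]), 'torque': array([-0.026177  , -0.01301345, -0.0134496 ]), 'grasp_force': 0.0, 'grip_width': 0.9972812718447501}
scene {'fx': 581.9628384753962, 'fy': 581.9628384753962, 'cx': 323.21902672948846, 'cy': 240.53698273522818, 'k1': -0.12115338004172986, 'R': array([[-0.4205574 ,  0.90709642, -0.0175376 ],
       [ 0.5031949 ,  0.21712463, -0.8364519 ],
       [-0.75493468, -0.36060087, -0.54775966]]), 't': array([ 0.2149119 , -0.20451382,  1.3697358 ])}
top {'fx': 455.6671613402939, 'fy': 455.6671613402939, 'cx': 321.97794121840883, 'cy': 237.362512523046, 'k1': -0.10337038757992352, 'R': array([[-0.01255646, -0.99990773,  0.00518421],
       [-0.98273767,  0.01138347, -0.18465398],
       [ 0.18457792, -0.00741332, -0.98278992]]), 't': array([0.01764469, 0.59412403, 0.82348653])}
```

View pics/scene0.png

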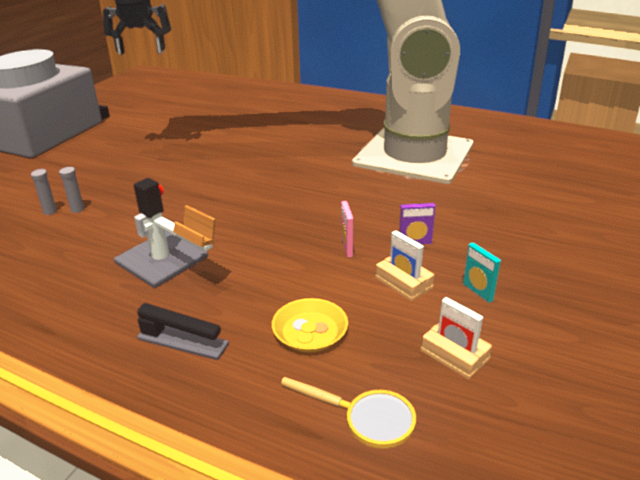

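View pics/top0.png

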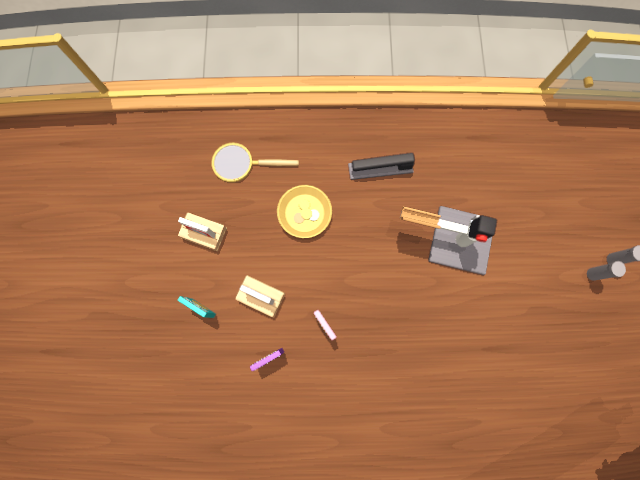

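The scene view shows the gold slab (blue insert) in its holder near (405,262), the stand near (160,230) and its ledge near (195,228). In the top view the gold holder is at about (260,296), the stand's foot at (462,240), the grip at (484,226) and the ledge at (421,217).

```bash
cat > h.py <<'E'
import numpy as np,cv2,pickle
from workcell import manip,vision
def ray(c,uv):
    K=np.array([[c["fx"],0,c["cx"]],[0,c["fy"],c["cy"]],[0,0,1.]])
    p=cv2.undistortPoints(np.array(uv,float).reshape(-1,1,2),K,np.array([c["k1"],0,0,0.]))[:,0]
    d=np.c_[p,np.ones(len(p))]@c["R"]; o=-c["R"].T@c["t"]; return o,d
def plane(c,uv,z):
    o,d=ray(c,uv); return o+d*((z-o[2])/d[:,2])[:,None]
def tri(rays):
    A=0;b=0
    for o,d in rays:
        d=d/np.linalg.norm(d); P=np.eye(3)-np.outer(d,d); A=A+P; b=b+P@o
    return np.linalg.solve(A,b)
def blob(c,box,f):
    """largest contour of mask f(h,s,v) inside box x0,y0,x1,y1"""
    x0,y0,x1,y1=box; im=c["pixels"][y0:y1,x0:x1]
    h,s,v=[a.astype(int) for a in cv2.split(cv2.cvtColor(im,cv2.COLOR_RGB2HSV))]
    m=f(h,s,v).astype(np.uint8)
    cs,_=cv2.findContours(m,cv2.RETR_EXTERNAL,cv2.CHAIN_APPROX_NONE,offset=(x0,y0))
    return max(cs,key=cv2.contourArea)
def rect(P):
    """minAreaRect of world xy, in mm: centre, size, long-side angle (rad)"""
    (c,s,a)=cv2.minAreaRect((P[:,:2]*1000).astype(np.float32)); b=cv2.boxPoints((c,s,a))
    e=max((b[1]-b[0],b[2]-b[1]),key=np.linalg.norm)
    return np.round(c,1),np.round(s,1),round(float(np.arctan2(e[1],e[0])),3)
def cen(k): m=cv2.moments(k); return m["m10"]/m["m00"],m["m01"]/m["m00"]
E
python3 - <<'E'
from h import *
t=pickle.load(open("top.pkl","rb")); s=pickle.load(open("scene.pkl","rb"))
hol=blob(t,(225,265,295,325),lambda h,s,v:(v>150)&(((h>12)&(h<35)&(s>50))|(s<60)))
print("holder",rect(plane(t,hol[:,0],.028)),cen(hol))
top=blob(t,(225,265,295,325),lambda h,s,v:(v>150)&(s<45)); print("slabtop",rect(plane(t,top[:,0],.086)),cen(top),cv2.contourArea(top))
red=lambda h,s,v:((h<5)|(h>174))&(s>200)&(v>150)
r1=blob(t,(465,210,505,250),red);r2=blob(s,(150,175,175,205),red)
print("btn",cen(r1),cen(r2),tri([(o,d[0]) for o,d in (ray(t,[cen(r1)]),ray(s,[cen(r2)]))]))
g=blob(t,(465,205,505,250),lambda h,s,v:v<45); print("grip",rect(plane(t,g[:,0],.155)),cv2.boundingRect(g))
f=blob(t,(420,200,505,280),lambda h,s,v:(s<90)&(v>45)); print("foot",rect(plane(t,f[:,0],.012)))
l=blob(t,(390,200,445,235),lambda h,s,v:(h>8)&(h<22)&(s>150)&(v>165)); print("ledge",rect(plane(t,l[:,0],.12)),cen(l))
a=cv2.resize(t["pixels"][190:285,385:510],None,fx=5,fy=5,interpolation=cv2.INTER_CUBIC)
b=cv2.resize(t["pixels"][265:330,225:300],None,fx=5,fy=5,interpolation=cv2.INTER_CUBIC)
im=np.zeros((480,800,3),np.uint8)
a=cv2.resize(a,(500,380)); im[:380,:500]=a; b=cv2.resize(b,(300,260)); im[:260,500:]=b
cv2.imwrite("pics/crop.png",im[:,:,::-1])
E
```

```text
holder (array([485.6, 133.9]), array([86.6, 54.2]), 1.127) (259.17593809315224, 295.46809753248647)
slabtop (array([485.5, 134.4]), array([60.2, 11. ]), 1.125) (254.98674821610598, 293.7084607543323) 163.5
btn (479.5, 237.48484848484847) (160.56140350877192, 188.64912280701753) [ 0.57506459 -0.26732039  0.13563914]
grip (array([ 583.8, -258.2]), array([38.3, 33. ]), 0.56) (469, 218, 23, 20)
foot (array([ 594.6, -277.9]), array([123.5, 121.6]), 1.316)
ledge (array([ 641.9, -163.2]), array([99.8, 15.1]), 1.563) (420.90921409214087, 203.09281842818427)
```

View pics/crop.png

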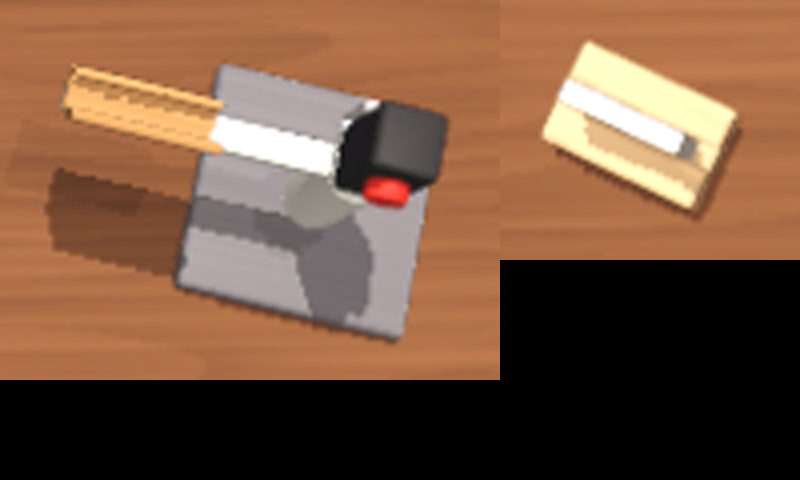

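The crop shows the foot and grip edges clearly: the stand is turned about -0.25 rad, with the button on the robot's side. The gold slab's bright top edge lies in its holder, turned about -0.45 rad.

```bash
cat >> h.py <<'E'
from scipy.spatial.transform import Rotation as Ro
def down(yaw_y,tilt=0):
    """tool down, tool y along world angle yaw_y; tilt: tool's back leans to -y_tool by tilt"""
    y=np.array([np.cos(yaw_y),np.sin(yaw_y),0]); z=np.array([0,0,-1.]); x=np.cross(y,z)
    return Ro.from_matrix(np.c_[x,y,z])*Ro.from_rotvec([-tilt,0,0])
def go(p,R,start=None):
    """units for shift (in present tool frame) and for turn after it, with least rows"""
    if start is None:
        o=manip.get_obs(); start=(o["position"],Ro.from_quat(o["ee_rot"]))
    d=start[1].inv().apply(np.array(p)-start[0]); w=(start[1].inv()*R).as_rotvec()
    print("shift",np.round(d/.75,4),"rows>=",round(np.linalg.norm(d)/.05,1)," turn",np.round(w/(np.pi/4),4),"rows>=",round(np.linalg.norm(w)/.149,1))
    return np.array(p),R
E
python3 - <<'E'
from h import *
a=go([.42,-.2,.26],down(-.446)); go([.4855,.1344,.2],down(-.446),a)
print(down(-.25,.26).apply([0,0,1]))
E
```

```text
shift [ 0.4276 -0.3836 -0.0387] rows>= 8.6  turn [-1.500e-03 -6.000e-04 -9.663e-01] rows>= 5.1
shift [ 0.4399 -0.1135  0.08  ] rows>= 6.9  turn [0. 0. 0.] rows>= 0.0
[ 0.24908854 -0.06360275 -0.96638998]
```

Call:
move_arm(motion=[[[0.036,-0.032,-0.003],[0,0,0],1],[[0.036,-0.032,-0.003],[0,0,0],1],[[0.036,-0.032,-0.003],[0,0,0],1],[[0.036,-0.032,-0.003],[0,0,0],1],[[0.036,-0.032,-0.003],[0,0,0],1],[[0.036,-0.032,-0.003],[0,0,0],1],[[0.036,-0.032,-0.003],[0,0,0],1],[[0.036,-0.032,-0.003],[0,0,0],1],[[0.036,-0.032,-0.003],[0,0,0],1],[[0.036,-0.032,-0.003],[0,0,0],1],[[0.036,-0.032,-0.003],[0,0,0],1],[[0.036,-0.032,-0.003],[0,0,0],1]])

```text
clock: 1.3
position: [0.4234, -0.1974, 0.2582]
ee_rot: [0.983, 0.182, -0.0, 0.0]
ft_force: [1.0, -0.3, -0.5]
grip_width: 1.004
grasp_force: 0.0
```

Call:
move_arm(motion=[[[0,0,0],[0,0,-0.16],1],[[0,0,0],[0,0,-0.16],1],[[0,0,0],[0,0,-0.16],1],[[0,0,0],[0,0,-0.16],1],[[0,0,0],[0,0,-0.16],1],[[0,0,0],[0,0,-0.16],1],[[0,0,0],[0,0,0],1],[[0,0,0],[0,0,0],1]])

```text
clock: 2.1
position: [0.423, -0.1988, 0.2581]
ee_rot: [0.848, 0.53, -0.0, -0.0]
ft_force: [0.5, -0.6, 0.0]
grip_width: 1.0
grasp_force: 0.0
```

```bash
python3 - <<'E'
from h import *
go([.4855,.1344,.17],down(-.446))
c=vision.camera("wrist"); pickle.dump(c,open("w1.pkl","wb")); cv2.imwrite("pics/w1.png",c["pixels"][:,:,::-1])
E
```

```text
shift [ 0.4357 -0.1202  0.1175] rows>= 7.0  turn [-0.0004  0.0001 -0.0111] rows>= 0.1
```

Call:
move_arm(motion=[[[0.0436,-0.012,0.0118],[0,0,-0.011],1],[[0.0436,-0.012,0.0118],[0,0,0],1],[[0.0436,-0.012,0.0118],[0,0,0],1],[[0.0436,-0.012,0.0118],[0,0,0],1],[[0.0436,-0.012,0.0118],[0,0,0],1],[[0.0436,-0.012,0.0118],[0,0,0],1],[[0.0436,-0.012,0.0118],[0,0,0],1],[[0.0436,-0.012,0.0118],[0,0,0],1],[[0.0436,-0.012,0.0118],[0,0,0],1],[[0.0436,-0.012,0.0118],[0,0,0],1],[[0,0,0],[0,0,0],1],[[0,0,0],[0,0,0],1]])

```text
clock: 3.35
position: [0.4818, 0.1357, 0.1695]
ee_rot: [0.845, 0.535, -0.0, -0.0]
ft_force: [0.3, 0.1, -0.5]
grip_width: 1.0
grasp_force: 0.0
```

```bash
python3 - <<'E'
from h import *
c=vision.camera("wrist"); pickle.dump(c,open("w2.pkl","wb")); cv2.imwrite("pics/w2.png",c["pixels"][:,:,::-1])
print(np.round(-c["R"].T@c["t"],3)); go([.4855,.1344,.050],down(-.446))
E
```

```text
[0.514 0.203 0.31 ]
shift [0.0018 0.0043 0.1596] rows>= 2.4  turn [-0.0002  0.0006  0.0024] rows>= 0.0
```

View pics/w2.png

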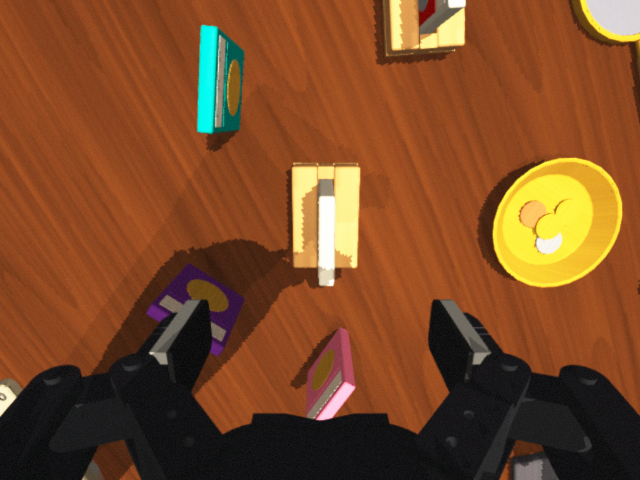

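The wrist view shows the holder centred near (326,216) and the slab's white top edge from (326,180) to (326,285). The purple and pink decoys lie below it, near the fingers.

```bash
python3 - <<'E'
from h import *
c=pickle.load(open("w2.pkl","rb")); t=pickle.load(open("top.pkl","rb"))
k=blob(c,(285,150,370,295),lambda h,s,v:(v>90)&(s<50)); print("slab",rect(plane(c,k[:,0],.086)),cen(k),cv2.boundingRect(k))
k=blob(c,(280,150,370,275),lambda h,s,v:(v>110)&(h>14)&(h<40)&(s>50)); print("holder",rect(plane(c,k[:,0],.028)))
for n,uv in (("pink",[(316,312),(334,341)]),("purple",[(252,368),(283,351)])): print(n,plane(t,uv,.05))
E
```

```text
slab (array([486.1, 134.7]), array([58.7,  9.3]), 1.127) (326.3988245172124, 237.26840190316258) (319, 196, 16, 90)
holder (array([485.6, 133.4]), array([89.7, 51.5]), 1.125)
pink [[ 0.45209125  0.02351226  0.05      ]
 [ 0.3977535  -0.00958337  0.05      ]]
purple [[0.34964715 0.14364798 0.05      ]
 [0.38042498 0.08585523 0.05      ]]
```

Call:
move_arm(motion=[[[0.002,0.005,0.02],[0,0,0.002],0.2],[[0,0,0.02],[0,0,0],0.2],[[0,0,0.02],[0,0,0],0.2],[[0,0,0.02],[0,0,0],0.2],[[0,0,0.02],[0,0,0],0.2],[[0,0,0.02],[0,0,0],0.2],[[0,0,0.02],[0,0,0],0.2],[[0,0,0.02],[0,0,0],0.2],[[0,0,0],[0,0,0],0.2],[[0,0,0],[0,0,0],0.2]])

```text
clock: 4.4
position: [0.4861, 0.1351, 0.0497]
ee_rot: [0.845, 0.534, -0.0, -0.0]
ft_force: [-0.0, -0.1, 0.7]
grip_width: 0.598
grasp_force: 0.0
```

Call:
move_arm(motion=[[[0,0,0],[0,0,0],-1],[[0,0,0],[0,0,0],-1],[[0,0,0],[0,0,0],-1],[[0,0,0],[0,0,0],-1],[[0,0,0],[0,0,0],-1],[[0,0,0],[0,0,0],-1],[[0,0,0],[0,0,0],-1],[[0,0,0],[0,0,0],-1]], newtons=30)

```text
clock: 5.2
position: [0.4866, 0.135, 0.0504]
ee_rot: [0.845, 0.534, 0.0, 0.0]
ft_force: [-0.1, -0.8, 6.0]
grip_width: 0.116
grasp_force: 31.9
```

Call:
move_arm(motion=[[[0,0,-0.01],[0,0,0],-1],[[0,0,-0.01],[0,0,0],-1],[[0,0,-0.02],[0,0,0],-1],[[0,0,-0.03],[0,0,0],-1],[[0,0,-0.04],[0,0,0],-1],[[0,0,-0.04],[0,0,0],-1],[[0,0,-0.04],[0,0,0],-1],[[0,0,-0.04],[0,0,0],-1],[[0,0,-0.03],[0,0,0],-1],[[0,0,-0.01],[0,0,0],-1],[[0,0,0],[0,0,0],-1]])

```text
clock: 6.3
position: [0.4864, 0.1351, 0.2534]
ee_rot: [0.845, 0.534, 0.001, 0.001]
ft_force: [-1.1, 0.8, -0.9]
grip_width: 0.116
grasp_force: 30.9
```

```bash
python3 - <<'E'
from h import *
y=-.255; a=np.array([.597,-.275]); L=a+.11*np.array([-np.sin(y),np.cos(y)])
print(L,manip.get_obs()["grip_width"])
ax=go([.50,-.12,.30],down(y))
E
```

```text
[ 0.62474699 -0.16855704] 0.11586875047897788
shift [-0.2994  0.1626 -0.0621] rows>= 5.2  turn [ 0.0024 -0.0008 -0.2405] rows>= 1.3
```

```bash
python3 - <<'E'
from h import *
go([.575,-.30,.33],down(-.255))
E
```

```text
shift [-0.4731  0.3561 -0.1019] rows>= 9.0  turn [ 0.0024 -0.0008 -0.2405] rows>= 1.3
```

Call:
move_arm(motion=[[[-0.02,0.015,-0.02],[0,0,0],-1],[[-0.04,0.03,-0.02],[0,0,0],-1],[[-0.046,0.035,-0.02],[0,0,0],-1],[[-0.046,0.035,-0.02],[0,0,0],-1],[[-0.046,0.035,-0.02],[0,0,0],-1],[[-0.046,0.035,0],[0,0,0],-1],[[-0.046,0.035,0],[0,0,0],-1],[[-0.046,0.035,0],[0,0,0],-1],[[-0.046,0.035,0],[0,0,0],-1],[[-0.046,0.035,0],[0,0,0],-1],[[-0.03,0.02,0],[0,0,0],-1],[[-0.015,0.01,0],[0,0,0],-1]])

```text
clock: 7.5
position: [0.5733, -0.3026, 0.3248]
ee_rot: [0.846, 0.533, -0.001, -0.001]
ft_force: [-0.4, -0.4, -0.8]
grip_width: 0.113
grasp_force: 30.9
```

Call:
move_arm(motion=[[[0,0,0],[0,0,-0.08],-1],[[0,0,0],[0,0,-0.08],-1],[[0,0,0],[0,0,-0.08],-1],[[0,0,0],[0,0,0],-1],[[0,0,0],[0,0,0],-1]])

```text
clock: 8.0
position: [0.5742, -0.2989, 0.3269]
ee_rot: [0.792, 0.611, -0.0, -0.0]
ft_force: [0.4, 0.1, -0.8]
grip_width: 0.115
grasp_force: 30.9
```

```bash
python3 - <<'E'
from h import *
c=vision.camera("wrist"); pickle.dump(c,open("w3.pkl","wb")); cv2.imwrite("pics/w3.png",c["pixels"][:,:,::-1])
print(np.round(-c["R"].T@c["t"],3),manip.get_obs()["ee_rot"])
E
```

```text
[ 0.594 -0.227  0.468] [ 7.91691850e-01  6.10920567e-01 -4.75661017e-05 -2.69944859e-04]
```

View pics/w3.png

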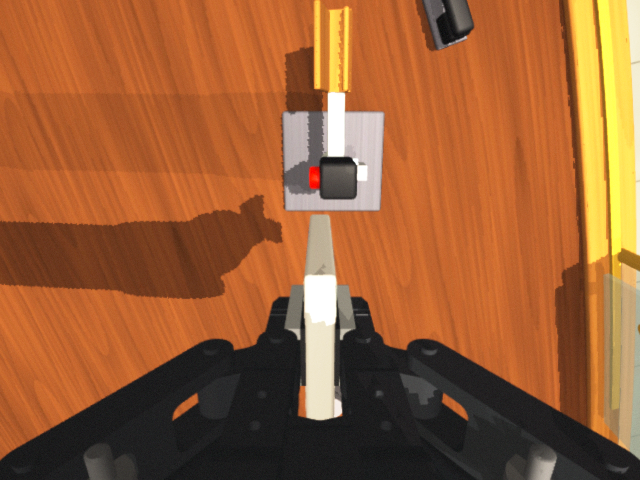

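The wrist view shows the foot at (284–383, 112–210), the grip's top at (320–357, 157–199), the red button at (315,177) and the ledge channel at (315–351, 0–93). The held slab runs down from (320,215).

```bash
python3 - <<'E'
from h import *
c=pickle.load(open("w3.pkl","rb"))
f=blob(c,(270,100,400,220),lambda h,s,v:((s<80)&(v>50))|(v<45)); P=plane(c,f[:,0],.012); print("foot",rect(P),cv2.boundingRect(f))
g=blob(c,(318,140,370,215),lambda h,s,v:v<75); print("grip",rect(plane(c,g[:,0],.155)),cv2.boundingRect(g))
r=blob(c,(300,160,330,195),lambda h,s,v:((h<5)|(h>174))&(s>200)&(v>150)); print("btn",plane(c,[cen(r)],.132),cv2.boundingRect(r))
im=c["pixels"]
for row in (30,60,80): print(row,[(x,*im[row,x]) for x in range(311,356)])
E
```

```text
foot (array([ 597., -272.]), array([129.8, 118.5]), 1.315) (282, 100, 102, 111)
grip (array([ 595.9, -275.4]), array([34.2, 31. ]), 1.315) (319, 157, 38, 42)
btn [[ 0.57590141 -0.27309678  0.132     ]] (309, 167, 11, 22)
30 [(311, np.uint8(173), np.uint8(90), np.uint8(42)), (312, np.uint8(173), np.uint8(91), np.uint8(36)), (313, np.uint8(189), np.uint8(108), np.uint8(48)), (314, np.uint8(240), np.uint8(154), np.uint8(63)), (315, np.uint8(253), np.uint8(192), np.uint8(73)), (316, np.uint8(255), np.uint8(208), np.uint8(81)), (317, np.uint8(255), np.uint8(219), np.uint8(81)), (318, np.uint8(255), np.uint8(213), np.uint8(81)), (319, np.uint8(253), np.uint8(192), np.uint8(71)), (320, np.uint8(228), np.uint8(133), np.uint8(47)), (321, np.uint8(202), np.uint8(117), np.uint8(46)), (322, np.uint8(199), np.uint8(115), np.uint8(45)), (323, np.uint8(198), np.uint8(116), np.uint8(48)), (324, np.uint8(191), np.uint8(110), np.uint8(45)), (325, np.uint8(202), np.uint8(119), np.uint8(49)), (326, np.uint8(206), np.uint8(124), np.uint8(52)), (327, np.uint8(208), np.uint8(123), np.uint8(49)), (328, np.u
[... 5299 characters left out ...]
uint8(205), np.uint8(120), np.uint8(44)), (343, np.uint8(242), np.uint8(158), np.uint8(57)), (344, np.uint8(253), np.uint8(187), np.uint8(66)), (345, np.uint8(255), np.uint8(237), np.uint8(95)), (346, np.uint8(255), np.uint8(234), np.uint8(96)), (347, np.uint8(255), np.uint8(211), np.uint8(85)), (348, np.uint8(230), np.uint8(141), np.uint8(54)), (349, np.uint8(213), np.uint8(123), np.uint8(45)), (350, np.uint8(212), np.uint8(125), np.uint8(47)), (351, np.uint8(199), np.uint8(111), np.uint8(45)), (352, np.uint8(183), np.uint8(95), np.uint8(42)), (353, np.uint8(181), np.uint8(95), np.uint8(47)), (354, np.uint8(182), np.uint8(94), np.uint8(46)), (355, np.uint8(186), np.uint8(97), np.uint8(46))]
```

```bash
python3 - <<'E'
from h import *
c=pickle.load(open("w3.pkl","rb")); y=-.2555; ex=np.array([np.cos(y),np.sin(y)]);ey=np.array([-ex[1],ex[0]])
print("foot c",plane(c,[(333.5,161)],.012))
A=np.array([.596,-.2755])
for n,px,z,x0 in (("back top",320.3,.131,-15.5),("back corner",328.7,.0982,-6.8),("lip top in",343.4,.1115,4.2)):
    p=plane(c,[(px,30),(px,60),(px,80)],z)[:,:2]-A; print(n,np.round(p@ex*1000-x0,1))
p=plane(c,[(333,93)],.1)[:,:2]-A; print("near end y",p@ey)
L=A+.11*ey; print("L",L)
E
```

```text
foot c [[ 0.59703132 -0.27686663  0.012     ]]
back top [1. 1. 1.]
back corner [-0.1 -0.   0.1]
lip top in [1.3 1.6 1.8]
near end y [0.07053141]
L [ 0.62380021 -0.16907092]
```

```bash
cat >> h.py <<'E'
Y=-.2555; ex=np.array([np.cos(Y),np.sin(Y),0]); ey=np.array([-ex[1],ex[0],0]); ez=np.array([0,0,1.])
A=np.array([.596,-.2755,0]); L=np.array([.6245,-.1692,.100])
up=-np.sin(.26)*ex+np.cos(.26)*ez; u=np.cos(.26)*ex+np.sin(.26)*ez
E
python3 - <<'E'
from h import *
o=manip.get_obs(); R=down(Y,.26)
a=go(o["position"],R)
go(L-.001*u+(.0444+.06)*up,R,a); print(L-.001*u+.0444*up)
E
```

```text
shift [0. 0. 0.] rows>= 0.0  turn [-3.317e-01 -2.000e-04 -1.100e-03] rows>= 1.7
shift [ 0.1845 -0.0587  0.1587] rows>= 3.8  turn [0. 0. 0.] rows>= 0.0
[ 0.61252115 -0.16607102  0.14265063]
```

Call:
move_arm(motion=[[[0,0,0],[-0.083,0,0],-1],[[0,0,0],[-0.083,0,0],-1],[[0,0,0],[-0.083,0,0],-1],[[0,0,0],[-0.083,0,-0.001],-1],[[0.03,-0.01,0],[0,0,0],-1],[[0.04,-0.012,0],[0,0,0],-1],[[0.04,-0.0125,0],[0,0,0],-1],[[0.04,-0.012,0.02],[0,0,0],-1],[[0.0345,-0.012,0.03],[0,0,0],-1],[[0,0,0.04],[0,0,0],-1],[[0,0,0.04],[0,0,0],-1],[[0,0,0.0285],[0,0,0],-1]])

```text
clock: 9.25
position: [0.5972, -0.1624, 0.1991]
ee_rot: [0.785, 0.606, 0.079, 0.102]
ft_force: [-0.3, -0.6, -0.5]
grip_width: 0.115
grasp_force: 30.9
```

Call:
move_arm(motion=[[[0,0,0],[0,0,0],-1],[[0,0,0],[0,0,0],-1],[[0,0,0],[0,0,0],-1]])

```text
clock: 9.55
position: [0.5982, -0.1629, 0.2029]
ee_rot: [0.784, 0.606, 0.08, 0.104]
ft_force: [0.5, -0.0, -0.0]
grip_width: 0.111
grasp_force: 30.9
```

```bash
python3 - <<'E'
from h import *
go(L-.001*u+.0444*up,down(Y,.26))
c=vision.camera("scene"); t=vision.camera("top")
im=np.zeros((500,800,3),np.uint8)
im[:500,:400]=cv2.resize(c["pixels"][130:280,110:230],(400,500)); im[:400,400:]=cv2.resize(t["pixels"][160:280,390:510],(400,400))
cv2.imwrite("pics/pre.png",im[:,:,::-1])
E
```

```text
shift [ 0.0007 -0.002   0.0826] rows>= 1.2  turn [0.0037 0.0002 0.0008] rows>= 0.0
```

View pics/pre.png

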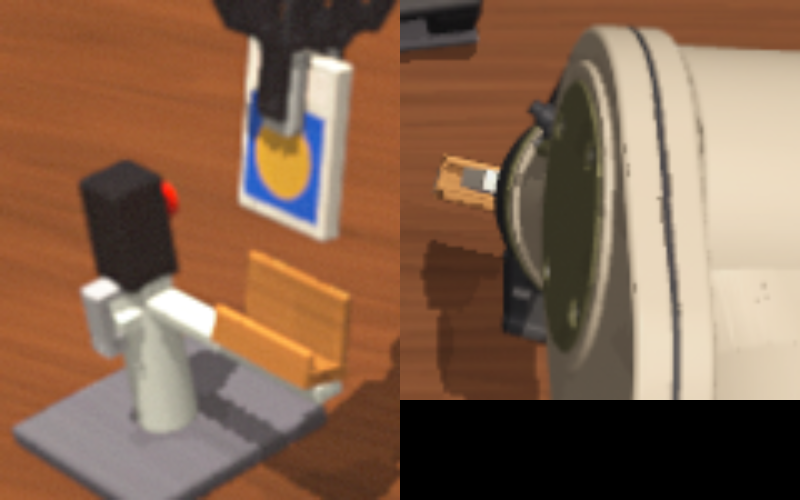

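In the crops the slab hangs parallel to the ledge and just above it. In the top crop its lower edge, near (475,180), lines up with the channel.

Call:
move_arm(motion=[[[0.0007,-0.002,0.01],[0.0037,0,0.001],-1],[[0,0,0.015],[0,0,0],-1],[[0,0,0.015],[0,0,0],-1],[[0,0,0.01],[0,0,0],-1],[[0,0,0.01],[0,0,0],-1],[[0,0,0.005],[0,0,0],-1],[[0,0,0.005],[0,0,0],-1],[[0,0,0],[0,0,0],-1]])

```text
clock: 10.45
position: [0.6093, -0.1655, 0.1495]
ee_rot: [0.785, 0.606, 0.079, 0.102]
ft_force: [1.8, -0.1, -1.1]
grip_width: 0.109
grasp_force: 30.8
```

Call:
move_arm(motion=[[[0,0,0.003],[0,0,0],-1],[[0,0,0.003],[0,0,0],-1],[[0,0,0.003],[0,0,0],-1],[[0,0,0],[0,0,0],-1]])

```text
clock: 10.85
position: [0.611, -0.1659, 0.1432]
ee_rot: [0.785, 0.606, 0.079, 0.102]
ft_force: [0.1, 0.2, -1.2]
grip_width: 0.11
grasp_force: 30.8
```

```bash
python3 - <<'E'
from h import *
go(L-.001*u+.0444*up,down(Y,.26)); print(manip.get_obs()["ft_force"],manip.get_obs()["torque"])
E
```

```text
shift [0.0003 0.0017 0.0012] rows>= 0.0  turn [-0.0028 -0.      0.0001] rows>= 0.0
[ 0.10128806  0.17940272 -1.20820914] [ 0.03150218  0.11164514 -0.05241561]
```

Call:
move_arm(motion=[[[0,0,0.0015],[0,0,0],-1],[[0,0,0.0015],[0,0,0],-1],[[0,0,0],[0,0,0],-1],[[0,0,0],[0,0,0],-1]])

```text
clock: 11.25
position: [0.6118, -0.1658, 0.142]
ee_rot: [0.785, 0.606, 0.079, 0.102]
ft_force: [-4.2, 1.1, 5.9]
grip_width: 0.11
grasp_force: 32.0
```

```bash
python3 - <<'E'
from h import *
go(L-.001*u+.0444*up,down(Y,.26)); print(manip.get_obs()["ft_force"],manip.get_obs()["torque"])
c=vision.camera("scene")
im=cv2.resize(c["pixels"][130:280,110:230],(480,600)); cv2.imwrite("pics/in.png",im[:,:,::-1])
E
```

```text
shift [-0.0001  0.0013 -0.0006] rows>= 0.0  turn [-0.0021  0.0001  0.0004] rows>= 0.0
[-4.19390353  1.11341487  5.90746613] [ 0.26645657  0.81191983 -0.04800434]
```

View pics/in.png

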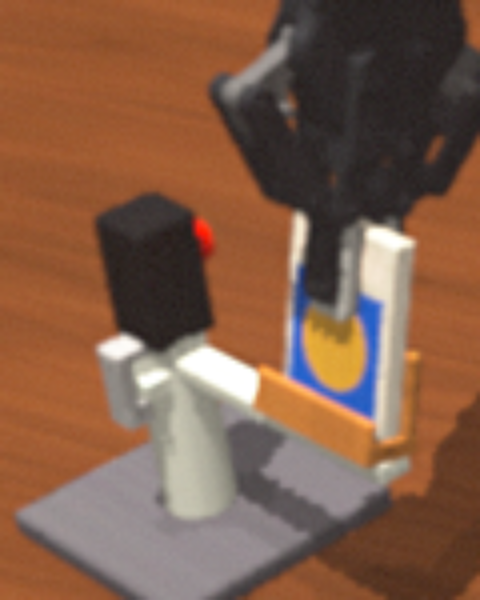

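The picture shows the slab inside the ledge channel behind the lip and against the backrest. Contact force is about 6 N at the expected height, so I release.

Call:
move_arm(motion=[[[0,0,0],[0,0,0],-0.75],[[0,0,0],[0,0,0],-0.7],[[0,0,0],[0,0,0],-0.6],[[0,0,0],[0,0,0],-0.5],[[0,0,0],[0,0,0],-0.4],[[0,0,0],[0,0,0],-0.3],[[0,0,0],[0,0,0],-0.2],[[0,0,0],[0,0,0],-0.1],[[0,0,-0.005],[0,0,0],-0.1],[[0,0,-0.01],[0,0,0],-0.1],[[0,0,-0.015],[0,0,0],-0.1],[[0,0,-0.02],[0,0,0],-0.1]])

```text
clock: 12.5
position: [0.602, -0.1635, 0.1785]
ee_rot: [0.785, 0.606, 0.079, 0.102]
ft_force: [-0.4, 0.1, -0.3]
grip_width: 0.446
grasp_force: 0.0
```

Call:
move_arm(motion=[[[0,0,-0.03],[0,0,0],0],[[0,0,-0.04],[0,0,0],0],[[0,0,-0.04],[0,0,0],0.2],[[0,0,-0.03],[0,0,0],0.5],[[0,0,0],[0,0,0],1],[[0,0,0],[0,0,0],1]])

```text
clock: 13.1
position: [0.5764, -0.1568, 0.2802]
ee_rot: [0.785, 0.606, 0.079, 0.103]
ft_force: [-0.6, -0.1, -0.9]
grip_width: 1.001
grasp_force: 0.0
```

```bash
python3 - <<'E'
from h import *
o=manip.get_obs(); R=down(Y); a=go(o["position"],R)
T=A-.0015*ex+.115*ez  # TCP: grasp point 134 mm high
print(T); b=go(T+.11*ez,R,a); go(T,R,b)
c=vision.camera("scene"); t=vision.camera("top")
im=np.zeros((500,800,3),np.uint8)
im[:500,:400]=cv2.resize(c["pixels"][130:280,110:230],(400,500)); im[:400,400:]=cv2.resize(t["pixels"][160:280,390:510],(400,400))
cv2.imwrite("pics/placed.png",im[:,:,::-1])
E
```

```text
shift [0. 0. 0.] rows>= 0.0  turn [3.305e-01 8.000e-04 1.000e-04] rows>= 1.7
[ 0.59454869 -0.27512091  0.115     ]
shift [-0.1465  0.0632  0.0736] rows>= 2.6  turn [0. 0. 0.] rows>= 0.0
shift [0.     0.     0.1467] rows>= 2.2  turn [0. 0. 0.] rows>= 0.0
```

View pics/placed.png

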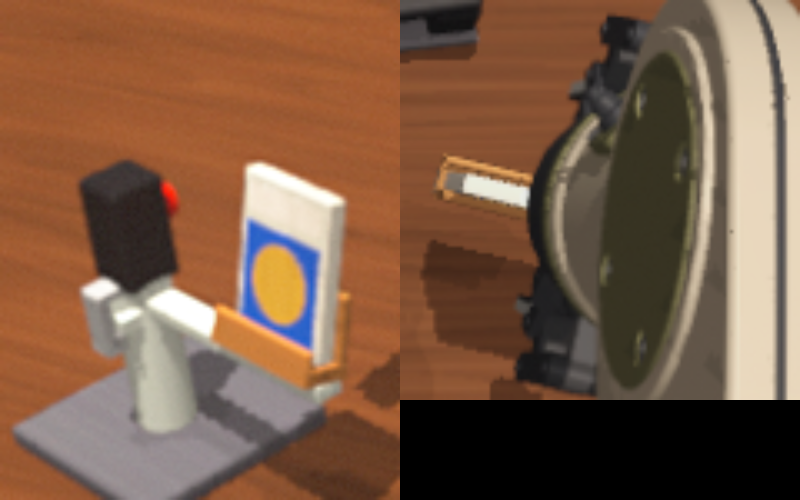

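The slab stands alone in the ledge, leaning on the backrest, and the gripper is clear. Next the grip.

Call:
move_arm(motion=[[[0,0,0],[0.083,0,0],1],[[0,0,0],[0.083,0,0],1],[[0,0,0],[0.083,0,0],1],[[0,0,0],[0.082,0.001,0],1],[[-0.03,0.013,0],[0,0,0],1],[[-0.04,0.017,0],[0,0,0],1],[[-0.04,0.017,0],[0,0,0],1],[[-0.0365,0.0162,0],[0,0,0],1],[[0,0,0.03],[0,0,0],1],[[0,0,0.03],[0,0,0],1],[[0,0,0.013],[0,0,0],1],[[0,0,0],[0,0,0],1]])

```text
clock: 14.4
position: [0.5936, -0.2747, 0.222]
ee_rot: [0.791, 0.611, -0.001, -0.003]
ft_force: [-0.2, 0.2, -0.6]
grip_width: 1.002
grasp_force: 0.0
```

```bash
python3 - <<'E'
from h import *
print(manip.get_obs()["position"]); go(A-.0015*ex+.115*ez,down(Y))
E
```

```text
[ 0.59356175 -0.27466073  0.22199554]
shift [-0.0005  0.0023  0.1426] rows>= 2.1  turn [-0.0073 -0.002   0.0006] rows>= 0.0
```

Call:
move_arm(motion=[[[0,0.002,0.015],[-0.007,-0.002,0],1],[[0,0,0.02],[0,0,0],1],[[0,0,0.02],[0,0,0],1],[[0,0,0.02],[0,0,0],1],[[0,0,0.02],[0,0,0],1],[[0,0,0.02],[0,0,0],1],[[0,0,0.015],[0,0,0],1],[[0,0,0.0125],[0,0,0],1],[[0,0,0],[0,0,0],1],[[0,0,0],[0,0,0],1]])

```text
clock: 15.4
position: [0.5964, -0.2756, 0.1175]
ee_rot: [0.791, 0.611, 0.001, 0.002]
ft_force: [-0.9, -0.5, -0.8]
grip_width: 1.0
grasp_force: 0.0
```

Call:
move_arm(motion=[[[0,0,0],[0,0,0],0.4],[[0,0,0],[0,0,0],0.2],[[0,0,0],[0,0,0],0.1],[[0,0,0],[0,0,0],0],[[0,0,0],[0,0,0],-0.1],[[0,0,0],[0,0,0],-0.2],[[0,0,0],[0,0,0],-0.4],[[0,0,0],[0,0,0],-1],[[0,0,0],[0,0,0],-1],[[0,0,0],[0,0,0],-1],[[0,0,0],[0,0,0],-1]], newtons=60)

```text
clock: 16.5
position: [0.596, -0.2757, 0.1178]
ee_rot: [0.791, 0.611, 0.001, 0.002]
ft_force: [-3.8, 0.6, 6.0]
grip_width: 0.371
grasp_force: 59.4
```

```bash
python3 - <<'E'
from h import *
o=manip.get_obs(); print(o["grip_width"]*85,o["ft_force"],o["torque"]); go(A-.0015*ex+.115*ez,down(Y))
E
```

```text
31.504699517775414 [-3.75853452  0.63064783  6.02364792] [ 0.358773    1.72703251 -0.11718078]
shift [ 0.0002 -0.002   0.0038] rows>= 0.1  turn [ 0.0039  0.0014 -0.0002] rows>= 0.0
```

Call:
move_arm(motion=[[[0,0,-0.002],[0,0,0],-1],[[0,0,-0.002],[0,0,0],-1],[[0,0,-0.002],[0,0,0],-1],[[0,0,-0.002],[0,0,0],-1],[[0,0,-0.002],[0,0,0],-1],[[0,0,0],[0,0,0],-1]])

```text
clock: 17.1
position: [0.5959, -0.2756, 0.1247]
ee_rot: [0.791, 0.611, 0.0, 0.001]
ft_force: [-0.6, -0.6, -3.7]
grip_width: 0.371
grasp_force: 59.7
```

```bash
python3 - <<'E'
from h import *
o=manip.get_obs(); print(o["ft_force"],o["torque"],o["position"])
c=vision.camera("scene"); w=vision.camera("wrist"); s=pickle.load(open("scene.pkl","rb"))
f=lambda h,s,v:(h>100)&(h<125)&(s>120)&(v>80)
k=blob(c,(160,140,220,240),f); print("blue",cen(k),cv2.contourArea(k))
im=np.zeros((500,800,3),np.uint8)
im[:,:400]=cv2.resize(c["pixels"][130:280,110:230],(400,500)); im[:300,400:]=cv2.resize(w["pixels"],(400,300))
cv2.imwrite("pics/pull.png",im[:,:,::-1])
E
```

```text
[-0.55131863 -0.64907562 -3.72798252] [ 0.11726622  1.03670707 -0.10710088] [ 0.59585678 -0.27556687  0.12471429]
blue (193.18488407106292, 210.90093345377898) 553.5
```

View pics/pull.png

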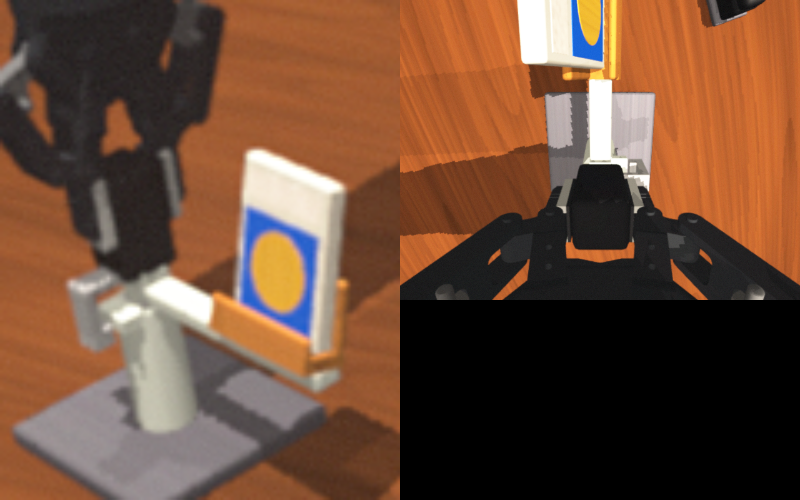

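The grip block is held centrally and the stage has already risen about 7 mm at under 4 N, so the hook is free. The slab is still seated, so I continue pulling.

Call:
move_arm(motion=[[[0,0,-0.004],[0,0,0],-1],[[0,0,-0.006],[0,0,0],-1],[[0,0,-0.008],[0,0,0],-1],[[0,0,-0.008],[0,0,0],-1],[[0,0,-0.008],[0,0,0],-1],[[0,0,-0.008],[0,0,0],-1],[[0,0,-0.008],[0,0,0],-1],[[0,0,-0.006],[0,0,0],-1],[[0,0,-0.004],[0,0,0],-1],[[0,0,-0.004],[0,0,0],-1],[[0,0,-0.004],[0,0,0],-1],[[0,0,-0.004],[0,0,0],-1]])

```text
clock: 18.4
position: [0.5959, -0.2755, 0.1788]
ee_rot: [0.791, 0.611, 0.001, 0.001]
ft_force: [-1.5, -0.2, -8.8]
grip_width: 0.363
grasp_force: 60.0
```

Call:
move_arm(motion=[[[0,0,-0.004],[0,0,0],-1],[[0,0,-0.006],[0,0,0],-1],[[0,0,-0.006],[0,0,0],-1],[[0,0,-0.006],[0,0,0],-1],[[0,0,-0.006],[0,0,0],-1],[[0,0,-0.006],[0,0,0],-1],[[0,0,-0.006],[0,0,0],-1],[[0,0,-0.006],[0,0,0],-1],[[0,0,-0.004],[0,0,0],-1],[[0,0,0],[0,0,0],-1]])

```text
clock: 19.4
position: [0.5959, -0.2755, 0.2167]
ee_rot: [0.791, 0.611, 0.001, 0.002]
ft_force: [-2.2, -1.2, -9.2]
grip_width: 0.369
grasp_force: 60.1
```

```bash
python3 - <<'E'
from h import *
o=manip.get_obs(); print(o["ft_force"],o["torque"],o["position"]); go([.596,-.2757,.2278],down(Y))
E
```

```text
[-2.21478626 -1.22337484 -9.18674784] [ 0.05759499  1.48075779 -0.11486483] [ 0.59585216 -0.27546149  0.21673807]
shift [-0.0003  0.0003 -0.0147] rows>= 0.2  turn [0.0047 0.0013 0.0001] rows>= 0.0
```

Call:
move_arm(motion=[[[0,0,-0.004],[0,0,0],-1],[[0,0,-0.004],[0,0,0],-1],[[0,0,-0.004],[0,0,0],-1],[[0,0,-0.0025],[0,0,0],-1],[[0,0,0],[0,0,0],-1],[[0,0,0],[0,0,0],-1]], newtons=80)

```text
clock: 20.0
position: [0.5958, -0.2754, 0.2271]
ee_rot: [0.791, 0.611, 0.001, 0.002]
ft_force: [-2.2, -0.3, -10.7]
grip_width: 0.362
grasp_force: 81.1
```

Call:
move_arm(motion=[[[0,0,-0.0015],[0,0,0],-1],[[0,0,0],[0,0,0],-1],[[0,0,0],[0,0,0],-1]])

```text
clock: 20.3
position: [0.5958, -0.2754, 0.2283]
ee_rot: [0.791, 0.611, 0.001, 0.002]
ft_force: [-1.9, -0.4, -9.6]
grip_width: 0.363
grasp_force: 81.0
```

Call:
move_arm(motion=[[[0,0,-0.002],[0,0,0],-1],[[0,0,0],[0,0,0],-1],[[0,0,0],[0,0,0],-1]])

```text
clock: 20.6
position: [0.5956, -0.2753, 0.2286]
ee_rot: [0.791, 0.611, 0.001, 0.001]
ft_force: [1.4, -2.4, -21.7]
grip_width: 0.365
grasp_force: 81.3
```

Call:
move_arm(motion=[[[0,0,-0.002],[0,0,0],-1],[[0,0,0],[0,0,0],-1],[[0,0,0],[0,0,0],-1]])

```text
clock: 20.9
position: [0.5954, -0.2754, 0.2289]
ee_rot: [0.791, 0.611, 0.0, 0.001]
ft_force: [4.6, -3.4, -30.9]
grip_width: 0.368
grasp_force: 83.0
```

The force climbs while the height stalls at 111 mm of travel, so this is the second stop. I'll ease slightly and check.

Call:
move_arm(motion=[[[0,0,0.0015],[0,0,0],-1],[[0,0,0],[0,0,0],-1],[[0,0,0],[0,0,0],-1],[[0,0,0],[0,0,0],-1],[[0,0,0],[0,0,0],-1]])

```text
clock: 21.4
position: [0.5955, -0.2754, 0.2288]
ee_rot: [0.791, 0.611, 0.0, 0.001]
ft_force: [3.2, -2.8, -26.5]
grip_width: 0.366
grasp_force: 83.0
```

```bash
python3 - <<'E'
from h import *
c=vision.camera("scene"); w=vision.camera("wrist")
im=np.zeros((600,800,3),np.uint8)
im[:,:400]=cv2.resize(c["pixels"][80:290,90:230],(400,600)); im[:300,400:]=cv2.resize(w["pixels"],(400,300))
cv2.imwrite("pics/end.png",im[:,:,::-1])
E
```

```text
(no output)
```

View pics/end.png

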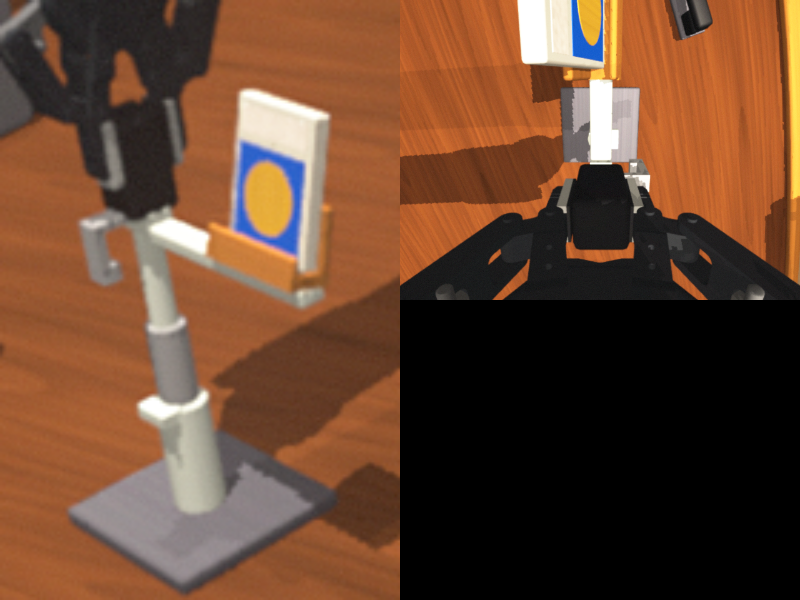

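The picture shows both stages extended and the grip block held between the fingers. The slab is seated in the ledge, against the backrest, so I'm handing in.

```bash
python3 -c "
from workcell import order; print(order.hand_in())"
```

```text
the job is handed in; nothing more can be done
None
```

I stood the gold slab on the ledge and let go of it, then squeezed the grip and pulled the stand up to its second stop; I handed in at about 21.5 s with the arm still holding it fully extended and the slab seated.

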